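Turn the niche stone to the needle gauge

TASK

The hollow of the small niche stone on the turntable is to be checked with the needle gauge. Pushing with a fingertip, first turn the turntable by its spokes until the stone's hollow side squarely faces the post of the gauge, then push the gauge's arm round until its needle points at the middle of the stone. The stone lies loose on the turntable and must ride round with it: do not touch, lift or shift it there, and leave the other things on the bench where they are.

Things in the scene. Friction and masses are not known exactly. Their poses are not given: they have to be found in the camera images.
- disc (a joint): Turn of the turntable's disc about its vertical axis, rad, counter-clockwise from above positive, no stops; it stays where it is left (friction about 0.15 N m). The disc is bare grey metal, 88 mm in radius, 18 mm thick, top 61 mm above the bench.
- disc_center (a point): Middle of the disc's top face, 61 mm above the bench, on the turning axis; its axes turn with the disc: the spokes lie along its +x, +y, -x and -y. They are four equal level steel rods, 12 mm thick, centre line 52 mm above the bench, reaching from the rim to 140 mm from the axis.
- turntable: The turntable's fixed steel foot, 130 mm square and 14 mm high, under a column 35 mm in radius. Origin on the bench under the turning axis, z up; at disc joint value 0 the spokes lie along its x and y axes.
- stone: The niche stone: pale block 84 mm wide (its y), 77 mm deep (its x), 55 mm high, about 0.55 kg, loose near the middle of the disc. Its +x side has a hollow 48 mm wide and 41 mm deep, open to that side and the top: from above it looks like a U whose opening is the hollow side. Origin: middle of its underside; z up, +x points out of the hollow side.
- gauge_arm (a joint): Swing of the gauge's arm about its vertical post, rad, counter-clockwise from above positive, no stops; it stays where it is left (friction about 0.08 N m). At 0 the needle points along world +x. The arm is a flat brass bar, 10 mm thick and 22 mm high (76 to 98 mm above the bench), out to 82 mm from the axis; a thin steel needle goes on to 111 mm.
- gauge_axis (a point): Point on the axis of the gauge's post at mid-height of the arm, 87 mm above the bench; its axes swing with the arm, +x along the needle, z up. The hub is 16 mm in radius, the post's top is 106 mm above the bench, its fixed foot is 70 mm square and 14 mm high. The arm passes above the turntable's spokes.
- mallet: Bystander: a round wooden carver's mallet standing on its head, 90 mm across, 165 mm high, origin at the middle of its underside. Leave alone.
- jar: Bystander: a closed jar, 64 mm across, 85 mm high, origin at the middle of its underside. Leave alone.
- chisel: Bystander: a steel stone chisel lying flat, 190 mm long (its x), 20 mm wide, 18 mm high; origin on the bench below its shaft. Leave alone.
- rubbing_block: Bystander: a grey rubbing block, 100 x 50 x 30 mm, origin at the middle of its underside. Leave alone.
Not all that is in view belongs to the job. There is more than one size of the part that bears gauge_arm; the job needs the larger. Leave any turquoise look-alike of the stone alone.

How it is judged (in metres and radians):
On the way, in this order (a step that is already met when the one before it is completed fails the run):
1. the stone, riding on the turntable, has been turned so that its hollow side faces the gauge's post (y of gauge_axis in the frame of stone between -0.025 and 0.025 m and x of gauge_axis in the frame of stone above 0.1 m and horizontal distance between stone and disc_center below 0.02 m and distance between stone and disc_center below 0.022 m), for 0.2 s.
2. the gauge's needle points at the middle of the stone, which still faces the gauge (all of step 1 and y of stone in the frame of gauge_axis between -0.018 and 0.018 m and x of stone in the frame of gauge_axis above 0.1 m), for 0.2 s.
At the end, for the whole second after the job is handed in: The gauge's axis lies ahead of the stone's hollow side, within 25 mm of the stone's +x line; the stone's middle lies ahead of the needle, within 18 mm of its line; the stone sits on the disc within 20 mm of its middle; turntable, arm and stone are at rest (all of step 2 and velocity of joint disc between -0.03 and 0.03 rad/s and velocity of joint gauge_arm between -0.03 and 0.03 rad/s and linear speed of stone below 0.02 m/s); the robot touches nothing.
It fails at once if the stone was touched by the robot (contact force between any of the fingers, the arm and stone above 1 N).
It fails at once if the stone was shifted on the turntable, lifted off it or tipped (not (horizontal distance between stone and disc_center below 0.02 m and distance between stone and disc_center below 0.022 m) or angle between stone's own z axis and vertical above 0.15 rad).
It fails at once if a bystander (mallet, jar, chisel or rubbing block) was moved (distance of any of mallet, jar, chisel, rubbing_block from where it was at the start of the episode above 0.02 m or angle between any of mallet, jar, chisel, rubbing_block's own z axis and vertical above 0.3 rad).
It also fails if it takes over 72 s, if anything falls off the work surface, if the arm or the gripper's body presses on something with over 40 N, if the wrist force passes 120 N, or if a joint passes its speed limit or range.

ROBOT

A 6-joint arm with a two-finger parallel gripper is mounted at the origin on the work surface. World frame = base frame: x ahead of the robot, y to its left, z up, the work surface at z = 0. Lengths are in m, angles in degrees, forces in N, time in s.
With the tool pointing down it reaches from about 0.375 to 0.9 m from the base axis. Payload 3.1 kg.
Tool frame: the origin (TCP) lies midway between the tips of the shut fingers; the grasp point (between the pads) lies bot.hold_point_z behind it (bot.hold_point_z is the distance from the TCP to the grasp point, in m); z points along the fingers, y is the direction in which the jaws open and shut (so a half turn about z gives the same grasp; the last joint's range is limited). The gripper opens to 87 mm and grips with 3 to 60 N. Pads are 19 mm wide; open, the fingers measure 117 mm over their backs; the gripper's body (75 mm by 190 mm) begins 51 mm behind the grasp point.
Start: joints at [-84.884, 30.224, 82.088, -0, 67.689, -10.227], TCP at [0.165, -0.603, 0.223] pointing down, gripper open.
Joint ranges: [-176.69, 176.69], [-43.24, 126.21], [12.49, 139.97], [-82, 262], [0, 151.66], [-163.58, 163.58]. Speed limits (degrees/s): [159.86, 159.86, 180, 180, 180, 180].

INTERFACE

Orientations are given as a 3x3 rotation matrix whose columns are the frame's x, y, z axes.
In Python, from rig import bot, vision, hand_in gives the robot as it stands. The module is installed in compiled form; this text tells all that it offers.
- The arm moves only by the shell command python3 -m handwheel 'ROWS'. ROWS is JSON, a list of rows, each an object of numbers: "hand": the gripper's target within -1 to 1 (fully open at 1, half-way at 0, shut at -1); "dx", "dy", "dz": the shift along the world's x, y, z in cm; "wx", "wy", "wz": the turn, a rotation vector about the world's x, y, z in rad. In form: [{"hand": .., "dx": .., "dy": .., "dz": .., "wx": .., "wy": .., "wz": ..}, ...]. A call has 1 to 10 rows; each row shifts and turns the commanded pose from where the row before left it; what a row does not reach is not made up. A row lasts 1/10 s, in which the tool goes at most 50 mm and 8.59 degrees, less where a joint would pass 70% of its speed; a pose out of reach is approached as far as the arm can. A call with a gripper value outside its range is refused whole. The fingers move at their own pace and stop on an object; the grip force is fixed at half the most. Time passes only in rows, so rows that do not move let the fingers close. It gives the time, the measured TCP pose, the force and the opening at its end, in the units of the state.
- bot.read_state(): the state, without advancing time (a new reading comes with each control period).
- vision.capture(name): name is "scene" or "side" or "wrist"; returns (picture, depth): 420x560x3 uint8, red, green, blue; 420x560 float32, m along the optical axis (not along the pixel's ray), 0 where there is no reading.
- vision.get_calibration(name): a dict with "fx", "fy", "cx", "cy" (pixels), "rvec" (rotation vector, rad) and "tvec" (3), from world to camera coordinates, as OpenCV has them. Camera axes: x right, y down, z forward; pixel columns grow to the right and rows downward; lengths in m; the calibration is good to about 2 mm. A picture is of the moment at which its call begins: read the wrist's pose just before it. get_calibration takes no time and is no camera call; for the wrist camera it gives the pose at the moment of the call.
- hand_in(): hands the job in, once; it reports no verdict.
The state is a dict: "time_s": time; "joint_positions": joint angles; "qvel": joint speeds; "tau": joint torques, N m; "position": TCP position; "tcp_rot": TCP orientation; "force": force on the tool from outside, world axes, zero at the start; "moment": the same for the moment, N m; "opening": opening from 0.0 (shut) to 1.0 (fully open).
Only numpy, scipy, OpenCV 4.12 (cv2) and the standard library are available. Lean on these libraries where they do the work, as an engineer would, in place of code of your own. Each camera call takes 0.05 s, during which the arm holds its last target.

## Working session

There is one attempt and no reset: what is moved stays moved. The work goes in short steps, Python scripts to look and compute and a shell command to move; the robot and the scene stay as the last step left them, time stands still between calls to the robot, and variables do not carry over. Pictures are saved under pics/ and viewed, and the job is handed in when it is done.

```bash
mkdir -p pics; cat > h.py <<'E'
import numpy as np, cv2
from rig import bot, vision
def cal(n):
    c=vision.get_calibration(n); R=cv2.Rodrigues(np.array(c['rvec'],float))[0]; t=np.array(c['tvec'],float).ravel()
    return c,R,t
def ray(n,uv,z,C=None):
    c,R,t=C or cal(n); uv=np.atleast_2d(uv).astype(float)
    d=np.c_[(uv[:,0]-c['cx'])/c['fx'],(uv[:,1]-c['cy'])/c['fy'],np.ones(len(uv))]@R
    o=-R.T@t; s=(z-o[2])/d[:,2]; return o+s[:,None]*d
def cloud(n,D,C=None):
    c,R,t=C or cal(n); v,u=np.mgrid[0:D.shape[0],0:D.shape[1]]
    P=np.stack([(u-c['cx'])/c['fx']*D,(v-c['cy'])/c['fy']*D,D],-1)
    return (P-t)@R
def proj(n,P,C=None):
    c,R,t=C or cal(n); q=np.atleast_2d(P)@R.T+t
    return np.c_[q[:,0]/q[:,2]*c['fx']+c['cx'],q[:,1]/q[:,2]*c['fy']+c['cy']]
E
python3 - <<'E'
from h import *
for n in ['scene','side','wrist']:
    C=cal(n); p,d=vision.capture(n); cv2.imwrite(f'pics/{n}0.png',p[:,:,::-1]); np.savez(f'{n}0.npz',p=p,d=d)
    print(n,-C[1].T@C[2],(d>0).mean())
s=bot.read_state();print(s['time_s'],s['position'],s['tcp_rot'],s['opening'],bot.hold_point_z)
E
```

```text
scene [ 1.10920435 -0.42851195  1.1614216 ] 0.9958715986394557
side [0.14603175 0.98460306 1.0180866 ] 0.9958078231292516
wrist [ 0.23773472 -0.58257621  0.38416802] 0.9958801020408163
0.15 [ 0.16535566 -0.60215021  0.22178371] [[ 9.64355205e-01  2.64611057e-01 -1.65481020e-04]
 [ 2.64610955e-01 -9.64353785e-01  1.67945693e-03]
 [ 2.84820624e-04 -1.66338112e-03 -9.99998576e-01]] 0.9980772185290161 0.0187
```

View pics/scene0.png

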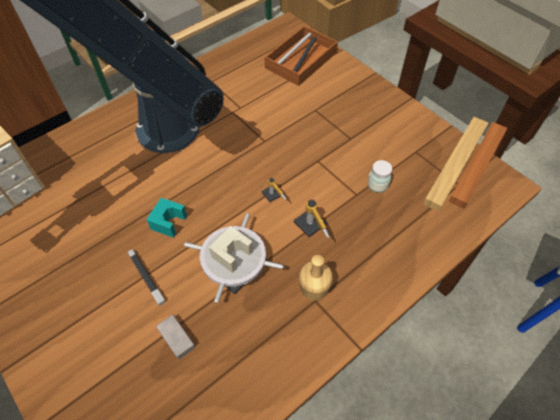

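View pics/side0.png

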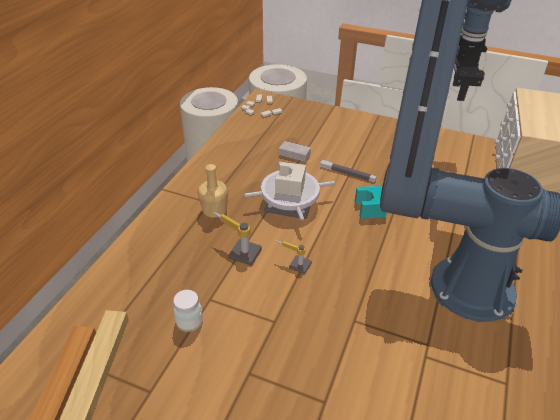

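View pics/wrist0.png

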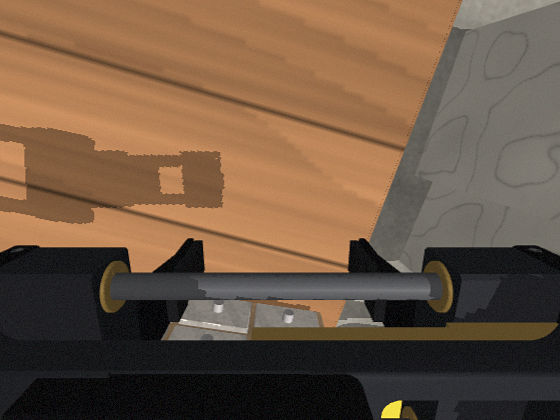

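The scene view shows two possible gauges: a large one with its hub at about (311,205) and a small one at about (272,184). It also shows two U-blocks: a pale one on the turntable at (232,248) and a turquoise one at (167,217). I choose the large gauge and the pale stone, then check them in a close crop and measure.

```bash
python3 - <<'E'
from h import *
p=np.load('scene0.npz')['p'];c=p[165:310,170:350];cv2.imwrite('pics/crop_s.png',cv2.resize(c,None,fx=4,fy=4,interpolation=cv2.INTER_CUBIC)[:,:,::-1])
p=np.load('side0.npz')['p'];c=p[140:280,190:350];cv2.imwrite('pics/crop_d.png',cv2.resize(c,None,fx=4,fy=4,interpolation=cv2.INTER_CUBIC)[:,:,::-1])
for n in ['scene','side']:
    z=np.load(n+'0.npz');p,d=z['p'],z['d'];X=cloud(n,d);hsv=cv2.cvtColor(p,cv2.COLOR_RGB2HSV).astype(int)
    inb=(X[...,0]>0.2)&(X[...,0]<1)&(abs(X[...,1])<.6)
    # disc top + spokes, low saturation, z .045-.07
    m=inb&(hsv[...,1]<60)&(X[...,2]>.04)&(X[...,2]<.07)&(hsv[...,2]>90)
    nn,l,st,ce=cv2.connectedComponentsWithStats(m.astype(np.uint8))
    for i in range(1,nn):
        if st[i,4]>15: print(n,'grey',st[i],X[l==i].mean(0).round(3))
    m=inb&(hsv[...,0]>18)&(hsv[...,0]<32)&(hsv[...,1]>150)&(X[...,2]>.03)
    nn,l,st,ce=cv2.connectedComponentsWithStats(m.astype(np.uint8))
    for i in range(1,nn):
        if st[i,4]>8:
            Q=X[l==i]; print(n,'brass',st[i],Q.mean(0).round(3),Q.min(0).round(3),Q.max(0).round(3))
    m=inb&(X[...,2]>.1)&(X[...,2]<.125)&(hsv[...,1]<90)&(hsv[...,2]>120)
    nn,l,st,ce=cv2.connectedComponentsWithStats(m.astype(np.uint8))
    for i in range(1,nn):
        if st[i,4]>20: 
            Q=X[l==i]; r=cv2.minAreaRect((Q[:,:2]*1000).astype(np.float32)); print(n,'stonetop',st[i],Q.mean(0).round(3),r)
E
```

```text
scene grey [369 169  22  17 172] [0.629 0.352 0.055]
scene grey [ 184  213  100   90 2366] [ 0.572 -0.141  0.061]
scene grey [307 213   7   7  31] [0.593 0.109 0.051]
scene brass [269 182  13  12  43] [0.46  0.094 0.064] [0.434 0.088 0.052] [0.485 0.099 0.072]
scene brass [307 203  19  26 132] [0.623 0.102 0.096] [0.58  0.087 0.079] [0.666 0.124 0.105]
scene stonetop [209 226  44  40 718] [ 0.553 -0.138  0.115] ((556.3689575195312, -135.18896484375), (78.93710327148438, 85.28834533691406), 11.536293029785156)
side grey [ 244  170   91   50 1452] [ 0.543 -0.104  0.06 ]
side grey [241 238   8   9  60] [0.584 0.124 0.054]
side grey [174 302  28  21 276] [0.603 0.388 0.055]
side brass [221 214  29  24 234] [0.615 0.113 0.091] [0.57  0.089 0.075] [0.667 0.134 0.104]
side brass [283 241  22  14 114] [0.455 0.1   0.062] [0.423 0.091 0.05 ] [0.487 0.111 0.07 ]
side stonetop [275 162  31  24 502] [ 0.55  -0.128  0.113] ((554.800537109375, -133.6771240234375), (76.98502349853516, 92.74903106689453), 11.258602142333984)
```

View pics/crop_s.png

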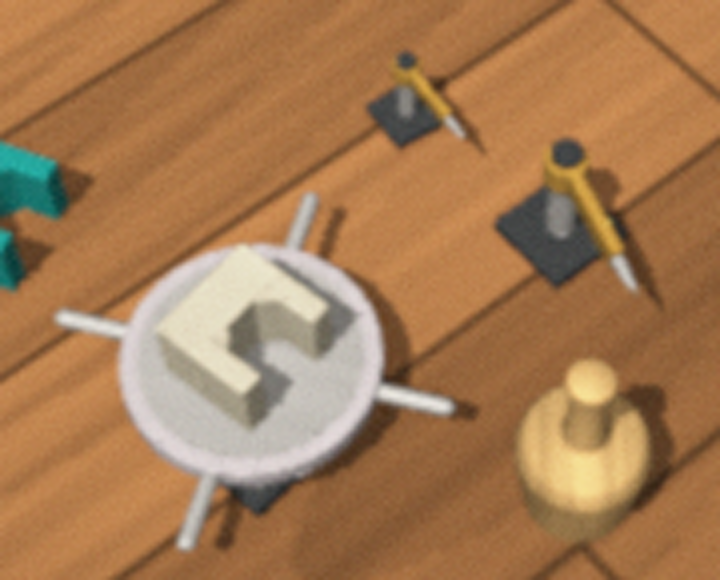

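View pics/crop_d.png

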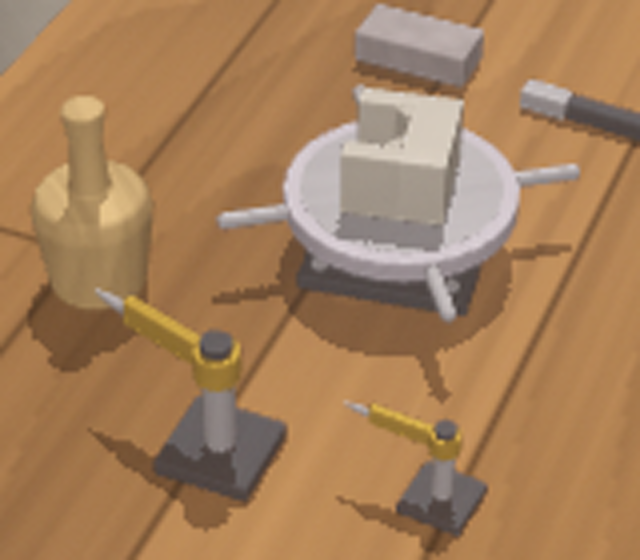

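The crop confirms both choices. The pale stone's hollow opens toward the lower right of the scene view. The large gauge's post top is at (312,202), and its needle points lower right. Next I get the metric positions.

```bash
python3 - <<'E'
from h import *
S=lambda a:np.array(a)/4+[170-.4,165-.4]
D=lambda a:np.array(a)/4+[190-.4,140-.4]
print('hub',ray('scene',S([567,150]),.106),ray('side',D([215,342]),.106))
a=ray('scene',S([[310,203],[66,318],[447,407],[188,540]]),.055);print('tips scene\n',a.round(4)); 
print('mean',a.mean(0), 'rad',np.linalg.norm(a-a.mean(0),axis=1))
b=ray('side',D([[573,172],[222,220],[448,312]]),.055);print('tips side\n',b.round(4))
c=ray('scene',S([[247,245],[160,330],[330,305],[250,400]]),.116);print('stone top: backs, fronts\n',c.round(4))
print('needle tip',ray('scene',S([632,288]),.087),ray('side',D([98,293]),.087))
# disc top fit
for n in['scene','side']:
    z=np.load(n+'0.npz');p,d=z['p'],z['d'];X=cloud(n,d);hsv=cv2.cvtColor(p,cv2.COLOR_RGB2HSV).astype(int)
    m=((X[...,2]>.05)&(X[...,2]<.13)&(hsv[...,1]<70)&(np.hypot(X[...,0]-.56,X[...,1]+.135)<.12)).astype(np.uint8)
    m=cv2.morphologyEx(m,cv2.MORPH_OPEN,np.ones((7,7)))
    cs=max(cv2.findContours(m,0,2)[0],key=cv2.contourArea)
    h=cv2.convexHull(cs)[:,0]; q=ray(n,h,.061)
    print(n,'disc circle',cv2.minEnclosingCircle((q[:,:2]*1000).astype(np.float32)))
z=np.load('scene0.npz');
for n,(x0,x1,y0,y1) in {'mallet':(290,340,250,300),'jar':(365,395,155,195)}.items():
    X=cloud('scene',z['d'])[y0:y1,x0:x1].reshape(-1,3);X=X[X[:,2]>.03];print(n,X.min(0),X.max(0))
E
```

```text
hub [[0.5876478  0.11642096 0.106     ]] [[0.58854365 0.11646909 0.106     ]]
tips scene
 [[ 0.4801 -0.0267  0.055 ]
 [ 0.4481 -0.2111  0.055 ]
 [ 0.6659 -0.0564  0.055 ]
 [ 0.6332 -0.2422  0.055 ]]
mean [ 0.55684309 -0.13409811  0.055     ] rad [0.13194837 0.13321849 0.13389916 0.13235412]
tips side
 [[ 0.444  -0.2077  0.055 ]
 [ 0.6643 -0.0525  0.055 ]
 [ 0.4766 -0.0231  0.055 ]]
stone top: backs, fronts
 [[ 0.5145 -0.1009  0.116 ]
 [ 0.5305 -0.1819  0.116 ]
 [ 0.5856 -0.0873  0.116 ]
 [ 0.6078 -0.1679  0.116 ]]
needle tip [[0.68957425 0.08408379 0.087     ]] [[0.69180654 0.0852879  0.087     ]]
scene disc circle ((557.9927978515625, -134.49818420410156), 90.8837661743164)
side disc circle ((558.8692626953125, -143.99197387695312), 109.04104614257812)
mallet [ 0.70944516 -0.42851195  0.03012601] [1.10920435 0.02877744 1.1614216 ]
jar [ 0.58929702 -0.42851195  0.03028696] [1.10920435 0.39983101 1.1614216 ]
```

```bash
python3 - <<'E'
from h import *
z=np.load('scene0.npz');X=cloud('scene',z['d'])
for n,(x0,x1,y0,y1) in {'mallet':(295,335,250,300),'jar':(365,395,155,195)}.items():
    Q=X[y0:y1,x0:x1][(z['d'][y0:y1,x0:x1]>0)].reshape(-1,3);Q=Q[(Q[:,2]>.03)&(Q[:,2]<.25)];print(n,Q.min(0).round(3),Q.max(0).round(3), Q[Q[:,2]>Q[:,2].max()-.01].mean(0))
C=np.array([.557,-.134])
s=bot.read_state();p0=np.array(s['position']);print(p0)
for th in [215.4,233,251,269,287.9]:
    t=np.radians(th);u=np.array([np.cos(t),np.sin(t)]);n=np.array([-u[1],u[0]])
    p=C+.12*u-.021*n
    print(th,p.round(4),'start off',(p-.02*n).round(4),np.hypot(*p).round(3),'yaw n',th+90)
E
```

```text
mallet [ 0.709 -0.057  0.03 ] [0.795 0.029 0.166] [ 0.75217345 -0.01451131  0.16198886]
jar [0.589 0.336 0.03 ] [0.65  0.4   0.092] [0.61832814 0.36982234 0.08625542]
[ 0.16535566 -0.60215021  0.22178371]
215.4 [ 0.447  -0.1864] start off [ 0.4354 -0.1701] 0.484 yaw n 305.4
233 [ 0.468  -0.2172] start off [ 0.452  -0.2052] 0.516 yaw n 323
251 [ 0.4981 -0.2406] start off [ 0.4792 -0.2341] 0.553 yaw n 341
269 [ 0.5339 -0.2536] start off [ 0.5139 -0.2533] 0.591 yaw n 359
287.9 [ 0.5739 -0.2546] start off [ 0.5549 -0.2608] 0.628 yaw n 377.9
```

```bash
python3 -m handwheel '[{"hand":-1,"dx":2.1,"dy":3.3,"wz":0.035},{"hand":-1,"dx":2.1,"dy":3.3,"wz":0.035},{"hand":-1,"dx":2.1,"dy":3.3,"wz":0.035},{"hand":-1,"dx":2.1,"dy":3.3,"wz":0.035},{"hand":-1,"dx":2.1,"dy":3.3,"wz":0.035},{"hand":-1,"dx":2.1,"dy":3.3,"wz":0.035},{"hand":-1,"dx":2.1,"dy":3.3,"wz":0.035},{"hand":-1,"dx":2.1,"dy":3.3,"wz":0.035},{"hand":-1,"dx":2.1,"dy":3.3,"wz":0.035},{"hand":-1,"dx":2.1,"dy":3.3,"wz":0.035}]'
python3 -m handwheel '[{"hand":-1,"dx":2.0,"dy":3.4},{"hand":-1,"dx":2.0,"dy":3.4},{"hand":-1,"dx":2.0,"dy":3.4},{"hand":-1},{"hand":-1}]'
python3 - <<'E'
from h import *
s=bot.read_state();print(s['time_s'],s['position'],np.degrees(np.arctan2(s['tcp_rot'][1][1],s['tcp_rot'][0][1])),s['tcp_rot'],s['opening'],s['joint_positions'])
E
```

```text
0.15 [ 0.16535566 -0.60215021  0.22178371] -74.65613522594117 [[ 9.64355205e-01  2.64611057e-01 -1.65481020e-04]
 [ 2.64610955e-01 -9.64353785e-01  1.67945693e-03]
 [ 2.84820624e-04 -1.66338112e-03 -9.99998576e-01]] 0.9980772185290161 [-8.48834116e+01  3.02682061e+01  8.21389651e+01 -9.31653731e-04
  6.76895168e+01 -1.02269084e+01]invalid input
invalid input
```

It rejected the rows, so all the keys may be required.

```bash
python3 -m handwheel '[{"hand":-1,"dx":2.1,"dy":3.3,"dz":0,"wx":0,"wy":0,"wz":0.035},{"hand":-1,"dx":2.1,"dy":3.3,"dz":0,"wx":0,"wy":0,"wz":0.035},{"hand":-1,"dx":2.1,"dy":3.3,"dz":0,"wx":0,"wy":0,"wz":0.035},{"hand":-1,"dx":2.1,"dy":3.3,"dz":0,"wx":0,"wy":0,"wz":0.035},{"hand":-1,"dx":2.1,"dy":3.3,"dz":0,"wx":0,"wy":0,"wz":0.035},{"hand":-1,"dx":2.1,"dy":3.3,"dz":0,"wx":0,"wy":0,"wz":0.035},{"hand":-1,"dx":2.1,"dy":3.3,"dz":0,"wx":0,"wy":0,"wz":0.035},{"hand":-1,"dx":2.1,"dy":3.3,"dz":0,"wx":0,"wy":0,"wz":0.035},{"hand":-1,"dx":2.1,"dy":3.3,"dz":0,"wx":0,"wy":0,"wz":0.035},{"hand":-1,"dx":2.1,"dy":3.3,"dz":0,"wx":0,"wy":0,"wz":0.035}]'
```

```text
time_s: 1.15
position: [0.3759, -0.2712, 0.2225]
tcp_rot: [[0.815, 0.58, -0.0], [0.58, -0.815, 0.0], [0.0, -0.0, -1.0]]
force: [1.6, -0.7, 0.3]
opening: 0.17
```

```bash
python3 -m handwheel '[{"hand":-1,"dx":2.0,"dy":3.4,"dz":0,"wx":0,"wy":0,"wz":0},{"hand":-1,"dx":2.0,"dy":3.4,"dz":0,"wx":0,"wy":0,"wz":0},{"hand":-1,"dx":2.0,"dy":3.3,"dz":-2,"wx":0,"wy":0,"wz":0},{"hand":-1,"dx":0,"dy":0,"dz":-4,"wx":0,"wy":0,"wz":0},{"hand":-1,"dx":0,"dy":0,"dz":-4,"wx":0,"wy":0,"wz":0},{"hand":-1,"dx":0,"dy":0,"dz":-2,"wx":0,"wy":0,"wz":0},{"hand":-1,"dx":0,"dy":0,"dz":0,"wx":0,"wy":0,"wz":0}]'
python3 - <<'E'
from h import *
for n in ['scene','wrist','side']:
    p,d=vision.capture(n); cv2.imwrite(f'pics/{n}1.png',p[:,:,::-1])
E
```

```text
time_s: 1.85
position: [0.4336, -0.1702, 0.1]
tcp_rot: [[0.815, 0.58, -0.006], [0.58, -0.815, 0.004], [-0.002, -0.007, -1.0]]
force: [-0.4, 0.5, 0.7]
opening: 0.002
```

View pics/scene1.png

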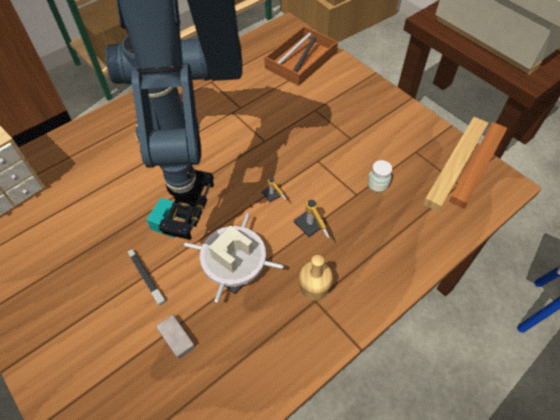

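View pics/wrist1.png

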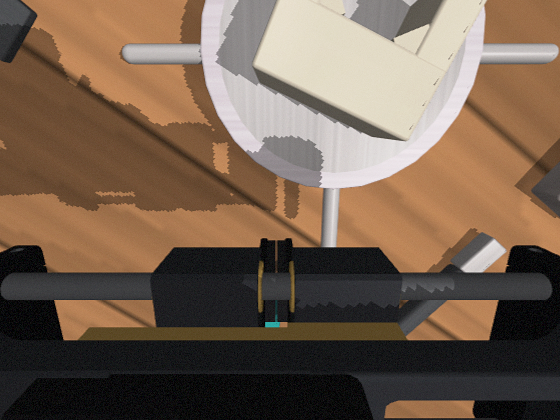

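```bash
python3 - <<'E'
from h import *
for n in ['scene','side']:
    z=np.load(n+'0.npz');X=cloud(n,z['d']);h=cv2.cvtColor(z['p'],cv2.COLOR_RGB2HSV).astype(int)
    m=(h[...,0]>75)&(h[...,0]<100)&(h[...,1]>120)&(X[...,2]>.005)&(abs(X[...,1])<.6)&(X[...,0]<.8)
    Q=X[m];print(n,Q.min(0),Q.max(0))
    T=Q[Q[:,2]>.04]; print(cv2.boxPoints(cv2.minAreaRect((T[:,:2]*1000).astype(np.float32))).round())
    m=(h[...,2]<90)&(X[...,2]>.008)&(X[...,2]<.03)&(abs(X[...,0]-.4)<.15)&(abs(X[...,1]+.28)<.15)
    print(X[m].min(0),X[m].max(0)) 
E
```

```text
scene [ 0.22727855 -0.25188923  0.00523194] [ 0.37550992 -0.03501249  0.68677178]
[[ 184.  -59.]
 [ 297. -262.]
 [ 378. -217.]
 [ 264.  -14.]]
[ 0.31165102 -0.35293658  0.00815285] [ 0.48758938 -0.14375481  0.02994523]
side [ 0.26321704 -0.24616456  0.00512136] [0.37137145 0.05867567 0.28108913]
[[ 247.   55.]
 [ 304. -246.]
 [ 374. -233.]
 [ 316.   69.]]
[ 0.33963813 -0.34245439  0.00805051] [ 0.48586246 -0.15251327  0.02504657]
```

The turquoise block ends at x≈0.375 and the finger is at x≈0.434, so it is clear. I lower to z≈0.044 beside the 215° spoke.

```bash
python3 -m handwheel '[{"hand":-1,"dx":0,"dy":0,"dz":-2,"wx":0,"wy":0,"wz":0},{"hand":-1,"dx":0,"dy":0,"dz":-2,"wx":0,"wy":0,"wz":0},{"hand":-1,"dx":0,"dy":0,"dz":-1.6,"wx":0,"wy":0,"wz":0},{"hand":-1,"dx":0,"dy":0,"dz":0,"wx":0,"wy":0,"wz":0},{"hand":-1,"dx":0,"dy":0,"dz":0,"wx":0,"wy":0,"wz":0}]'
python3 - <<'E'
from h import *
C=np.array([.557,-.134]);q=None
for k,th in enumerate(np.linspace(215.4,287.9,16)):
    t=np.radians(th);u=np.array([np.cos(t),np.sin(t)]);n=np.array([-u[1],u[0]])
    p=C+.12*u-.021*n
    print(k,th.round(1),p.round(4),((p-q)*100).round(2) if q is not None else '');q=p
p,d=vision.capture('side');cv2.imwrite('pics/side2.png',cv2.resize(p[100:260,200:420],None,fx=3,fy=3)[:,:,::-1])
E
```

```text
time_s: 2.5
position: [0.4362, -0.1724, 0.0477]
tcp_rot: [[0.815, 0.579, 0.002], [0.579, -0.815, -0.001], [0.001, 0.002, -1.0]]
force: [0.1, 1.3, -0.1]
opening: 0.007
0 215.4 [ 0.447  -0.1864] 
1 220.2 [ 0.4518 -0.1955] [ 0.48 -0.91]
2 225.1 [ 0.4574 -0.2041] [ 0.56 -0.86]
3 229.9 [ 0.4636 -0.2123] [ 0.63 -0.81]
4 234.7 [ 0.4706 -0.2199] [ 0.69 -0.76]
5 239.6 [ 0.4781 -0.2268] [ 0.75 -0.7 ]
6 244.4 [ 0.4862 -0.2331] [ 0.81 -0.63]
7 249.2 [ 0.4948 -0.2388] [ 0.86 -0.56]
8 254.1 [ 0.5039 -0.2436] [ 0.9  -0.49]
9 258.9 [ 0.5133 -0.2477] [ 0.94 -0.41]
10 263.7 [ 0.523 -0.251] [ 0.97 -0.33]
11 268.6 [ 0.533  -0.2534] [ 1.   -0.24]
12 273.4 [ 0.5432 -0.255 ] [ 1.01 -0.16]
13 278.2 [ 0.5534 -0.2558] [ 1.02 -0.07]
14 283.1 [ 0.5637 -0.2556] [1.03 0.01]
15 287.9 [ 0.5739 -0.2546] [1.02 0.1 ]
```

View pics/side2.png

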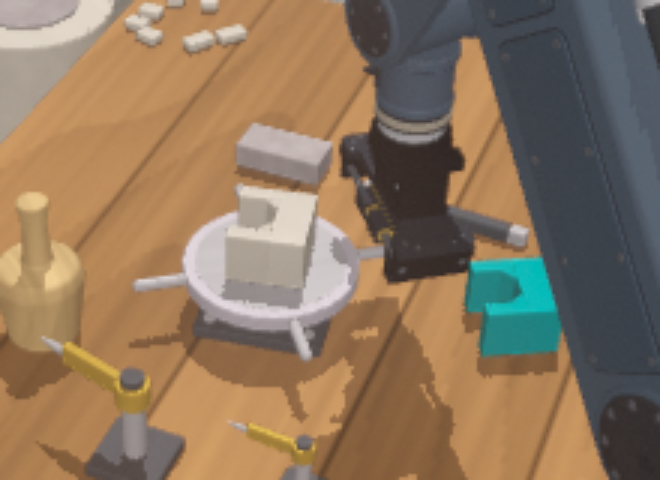

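Finger beside the spoke, turquoise block and chisel clear. Approach and start pushing.

```bash
python3 -m handwheel '[{"hand":-1,"dx":0,"dy":0,"dz":-0.6,"wx":0,"wy":0,"wz":0},{"hand":-1,"dx":0.3,"dy":-0.4,"dz":0,"wx":0,"wy":0,"wz":0},{"hand":-1,"dx":0.4,"dy":-0.5,"dz":0,"wx":0,"wy":0,"wz":0},{"hand":-1,"dx":0.4,"dy":-0.5,"dz":0,"wx":0,"wy":0,"wz":0},{"hand":-1,"dx":0.24,"dy":-0.45,"dz":0,"wx":0,"wy":0,"wz":0.042},{"hand":-1,"dx":0.24,"dy":-0.45,"dz":0,"wx":0,"wy":0,"wz":0.042},{"hand":-1,"dx":0.28,"dy":-0.43,"dz":0,"wx":0,"wy":0,"wz":0.042},{"hand":-1,"dx":0.28,"dy":-0.43,"dz":0,"wx":0,"wy":0,"wz":0.042},{"hand":-1,"dx":0,"dy":0,"dz":0,"wx":0,"wy":0,"wz":0}]'
python3 - <<'E'
from h import *
p,d=vision.capture('scene');cv2.imwrite('pics/s3.png',cv2.resize(p[165:310,150:350],None,fx=3,fy=3)[:,:,::-1])
E
```

```text
time_s: 3.45
position: [0.4578, -0.2044, 0.0407]
tcp_rot: [[0.707, 0.707, 0.001], [0.707, -0.707, -0.001], [0.0, 0.002, -1.0]]
force: [0.3, -0.7, 0.6]
opening: 0.005
```

View pics/s3.png

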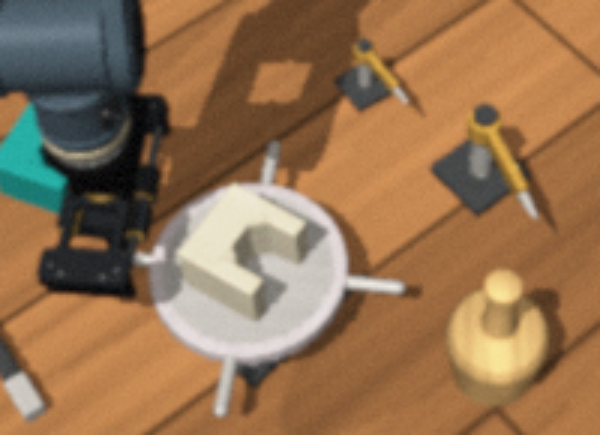

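The table is turning, with the right spoke now at about (285,261). I continue.

```bash
python3 -m handwheel '[{"hand":-1,"dx":0.31,"dy":-0.4,"dz":0,"wx":0,"wy":0,"wz":0.042},{"hand":-1,"dx":0.31,"dy":-0.4,"dz":0,"wx":0,"wy":0,"wz":0.042},{"hand":-1,"dx":0.35,"dy":-0.38,"dz":0,"wx":0,"wy":0,"wz":0.042},{"hand":-1,"dx":0.35,"dy":-0.38,"dz":0,"wx":0,"wy":0,"wz":0.042},{"hand":-1,"dx":0.38,"dy":-0.35,"dz":0,"wx":0,"wy":0,"wz":0.042},{"hand":-1,"dx":0.38,"dy":-0.35,"dz":0,"wx":0,"wy":0,"wz":0.042},{"hand":-1,"dx":0.4,"dy":-0.32,"dz":0,"wx":0,"wy":0,"wz":0.042},{"hand":-1,"dx":0.4,"dy":-0.32,"dz":0,"wx":0,"wy":0,"wz":0.042},{"hand":-1,"dx":0.43,"dy":-0.28,"dz":0,"wx":0,"wy":0,"wz":0.042},{"hand":-1,"dx":0.43,"dy":-0.28,"dz":0,"wx":0,"wy":0,"wz":0.042}]'
python3 - <<'E'
from h import *
p,d=vision.capture('scene');cv2.imwrite('pics/s4.png',cv2.resize(p[165:310,150:350],None,fx=3,fy=3)[:,:,::-1])
print(bot.read_state()['joint_positions'])
E
```

```text
time_s: 4.5
position: [0.4935, -0.2376, 0.0404]
tcp_rot: [[0.356, 0.934, -0.002], [0.934, -0.356, 0.001], [0.0, -0.002, -1.0]]
force: [-1.3, 0.6, 0.8]
opening: 0.004
[-3.73853242e+01  4.03255005e+01  1.00765329e+02 -8.95978939e-03
  3.88779252e+01 -1.65750612e+01]
```

View pics/s4.png

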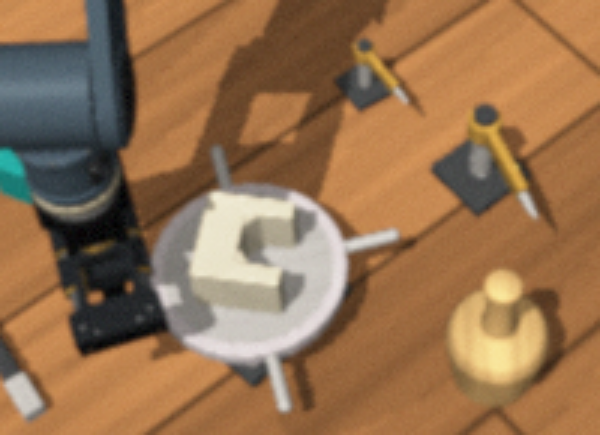

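```bash
python3 -m handwheel '[{"hand":-1,"dx":0.45,"dy":-0.25,"dz":0,"wx":0,"wy":0,"wz":0.042},{"hand":-1,"dx":0.45,"dy":-0.25,"dz":0,"wx":0,"wy":0,"wz":0.042},{"hand":-1,"dx":0.47,"dy":-0.21,"dz":0,"wx":0,"wy":0,"wz":0.042},{"hand":-1,"dx":0.47,"dy":-0.21,"dz":0,"wx":0,"wy":0,"wz":0.042},{"hand":-1,"dx":0.49,"dy":-0.17,"dz":0,"wx":0,"wy":0,"wz":0.042},{"hand":-1,"dx":0.49,"dy":-0.17,"dz":0,"wx":0,"wy":0,"wz":0.042},{"hand":-1,"dx":0.5,"dy":-0.12,"dz":0,"wx":0,"wy":0,"wz":0.042},{"hand":-1,"dx":0.5,"dy":-0.12,"dz":0,"wx":0,"wy":0,"wz":0.042},{"hand":-1,"dx":0.5,"dy":-0.08,"dz":0,"wx":0,"wy":0,"wz":0.042},{"hand":-1,"dx":0.5,"dy":-0.08,"dz":0,"wx":0,"wy":0,"wz":0.042}]'
python3 -m handwheel '[{"hand":-1,"dx":0.5,"dy":-0.03,"dz":0,"wx":0,"wy":0,"wz":0.042},{"hand":-1,"dx":0.5,"dy":-0.03,"dz":0,"wx":0,"wy":0,"wz":0.042},{"hand":-1,"dx":0,"dy":0,"dz":0,"wx":0,"wy":0,"wz":0},{"hand":-1,"dx":0,"dy":0,"dz":0,"wx":0,"wy":0,"wz":0}]'
python3 - <<'E'
from h import *
for n in['scene','side']:
    p,d=vision.capture(n);np.savez(n+'5.npz',p=p,d=d)
    c=p[165:310,170:350] if n=='scene' else p[140:280,190:350]
    cv2.imwrite(f'pics/{n}5.png',cv2.resize(c,None,fx=4,fy=4,interpolation=cv2.INTER_CUBIC)[:,:,::-1])
E
```

```text
time_s: 5.55
position: [0.5417, -0.2539, 0.0403]
tcp_rot: [[-0.055, 0.998, -0.002], [0.998, 0.055, 0.001], [0.001, -0.002, -1.0]]
force: [-2.4, 1.1, -0.0]
opening: 0.01
time_s: 5.95
position: [0.5523, -0.255, 0.0405]
tcp_rot: [[-0.137, 0.991, -0.0], [0.991, 0.137, 0.0], [0.0, -0.0, -1.0]]
force: [-0.2, 0.2, 0.3]
opening: 0.0
```

View pics/scene5.png

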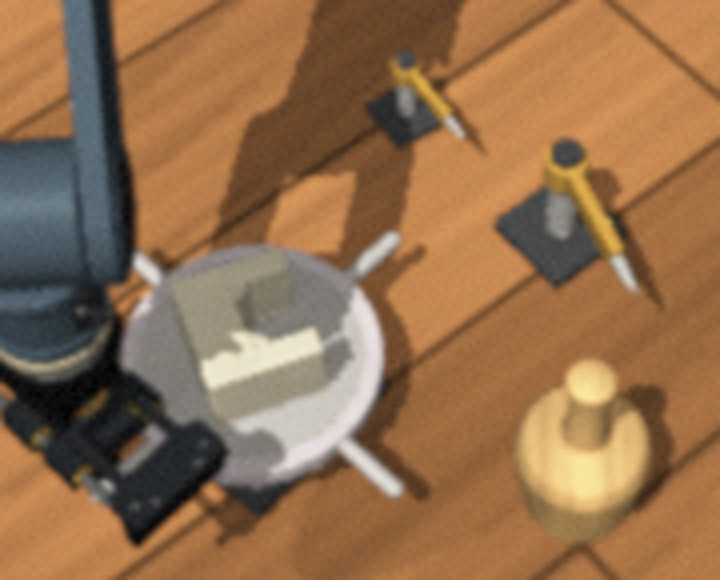

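View pics/side5.png

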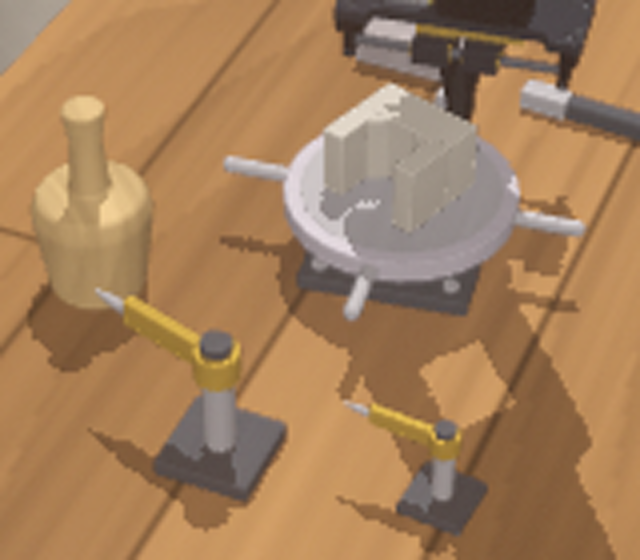

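```bash
python3 - <<'E'
from h import *
S=lambda a:np.array(a)/4+[170-.4,165-.4]
D=lambda a:np.array(a)/4+[190-.4,140-.4]
C=np.array([.557,-.134])
for n,t in [('scene',S([[395,238],[398,490]])),('side',D([[228,163],[580,228],[352,312]]))]:
    q=ray(n,t,.055)[:,:2]-C; print(n,np.degrees(np.arctan2(q[:,1],q[:,0])).round(1),np.linalg.norm(q,axis=1))
for n,t in [('scene',S([[175,288],[210,388],[287,250],[320,332]])),('side',D([[392,87],[477,125],[327,138],[397,173]]))]:
    c=ray(n,t,.116)[:,:2]; b=c[:2].mean(0);f=c[2:].mean(0); print(n,c.round(3),c.mean(0),np.degrees(np.arctan2(*(f-b)[::-1])))
    e=c[1]-c[0],c[3]-c[2];print([np.degrees(np.arctan2(v[1],v[0])) for v in e], [np.degrees(np.arctan2(v[1],v[0])) for v in (c[2]-c[0],c[3]-c[1])])
g=np.array([.588,.1165])-c.mean(0); print(np.degrees(np.arctan2(g[1],g[0])))
E
```

```text
scene [96.6  6.4] [0.13561036 0.13534134]
side [   7.9 -174.8   97.8] [0.13303314 0.13839431 0.13828273]
scene [[ 0.511 -0.156]
 [ 0.585 -0.182]
 [ 0.534 -0.083]
 [ 0.597 -0.105]] [ 0.5569432  -0.13153252] 76.67192735583365
[np.float64(-19.19390060673044), np.float64(-18.817452119368507)] [np.float64(72.2891558102084), np.float64(80.9629637632096)]
side [[ 0.581 -0.177]
 [ 0.506 -0.157]
 [ 0.601 -0.1  ]
 [ 0.54  -0.082]] [ 0.55685517 -0.12923356] 70.53519812375727
[np.float64(165.38576960013955), np.float64(163.60595254947526)] [np.float64(75.07135071191757), np.float64(66.16753404080465)]
82.77671478204209
```

Stone faces about 73°, needs about 83°, so I push about 10° (20 mm) further.

```bash
python3 -m handwheel '[{"hand":-1,"dx":0.5,"dy":0,"dz":0,"wx":0,"wy":0,"wz":0.042},{"hand":-1,"dx":0.5,"dy":0.02,"dz":0,"wx":0,"wy":0,"wz":0.042},{"hand":-1,"dx":0.5,"dy":0.05,"dz":0,"wx":0,"wy":0,"wz":0.042},{"hand":-1,"dx":0.5,"dy":0.07,"dz":0,"wx":0,"wy":0,"wz":0.042},{"hand":-1,"dx":0,"dy":0,"dz":0,"wx":0,"wy":0,"wz":0},{"hand":-1,"dx":0,"dy":0,"dz":0,"wx":0,"wy":0,"wz":0},{"hand":-1,"dx":-1.5,"dy":-0.5,"dz":0,"wx":0,"wy":0,"wz":0},{"hand":-1,"dx":-1.5,"dy":-0.5,"dz":0,"wx":0,"wy":0,"wz":0},{"hand":-1,"dx":-2,"dy":-1.5,"dz":1,"wx":0,"wy":0,"wz":0},{"hand":-1,"dx":0,"dy":-3,"dz":4,"wx":0,"wy":0,"wz":0}]'
python3 -m handwheel '[{"hand":-1,"dx":0,"dy":-1.5,"dz":4.5,"wx":0,"wy":0,"wz":0},{"hand":-1,"dx":0,"dy":-1.5,"dz":4.5,"wx":0,"wy":0,"wz":0},{"hand":-1,"dx":0,"dy":-1.5,"dz":4.5,"wx":0,"wy":0,"wz":0},{"hand":-1,"dx":0,"dy":-1.5,"dz":4.5,"wx":0,"wy":0,"wz":0}]'
python3 - <<'E'
from h import *
for n in['scene','side']:
    p,d=vision.capture(n);np.savez(n+'6.npz',p=p,d=d)
    c=p[165:310,170:350] if n=='scene' else p[140:280,190:350]
    cv2.imwrite(f'pics/{n}6.png',cv2.resize(c,None,fx=4,fy=4,interpolation=cv2.INTER_CUBIC)[:,:,::-1])
E
```

```text
time_s: 7.05
position: [0.5159, -0.3035, 0.0864]
tcp_rot: [[-0.302, 0.953, -0.013], [0.953, 0.302, 0.011], [0.015, -0.009, -1.0]]
force: [0.2, 0.1, -0.8]
opening: 0.007
time_s: 7.45
position: [0.5217, -0.369, 0.2725]
tcp_rot: [[-0.301, 0.954, -0.0], [0.954, 0.301, 0.0], [0.0, -0.0, -1.0]]
force: [1.0, -0.6, -0.9]
opening: 0.007
```

View pics/scene6.png

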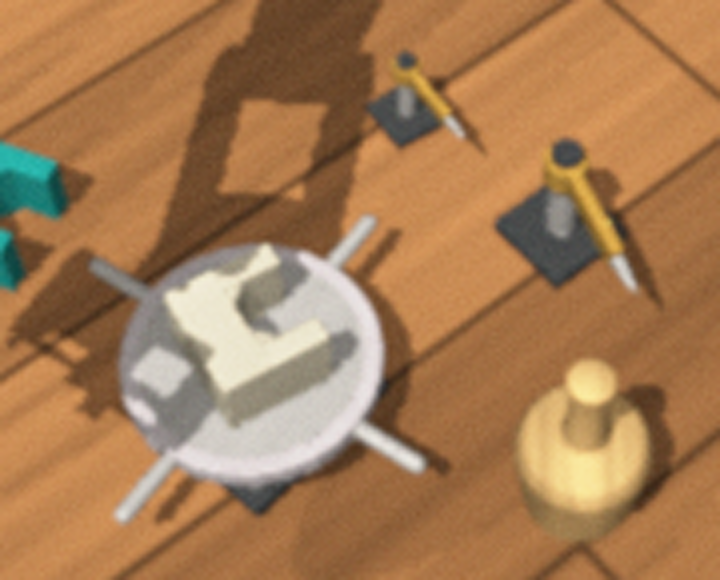

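View pics/side6.png

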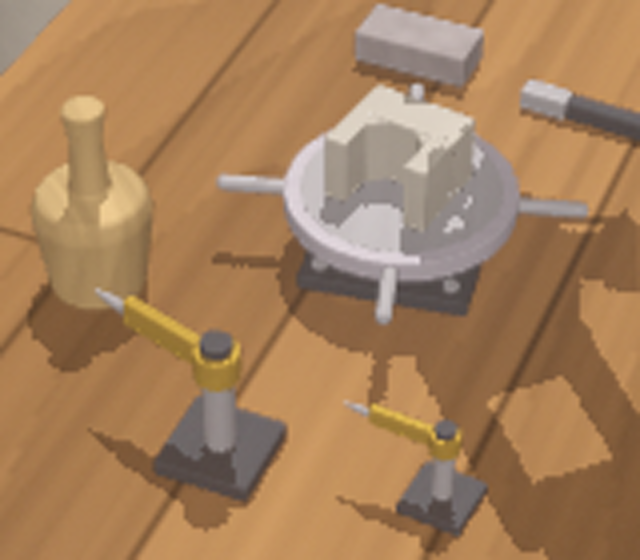

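```bash
python3 - <<'E'
from h import *
S=lambda a:np.array(a)/4+[170-.4,165-.4]
D=lambda a:np.array(a)/4+[190-.4,140-.4]
C=np.array([.557,-.134])
for n,t in [('scene',S([[370,221],[93,265],[422,464],[122,516]])),('side',D([[222,182],[582,210],[384,316]]))]:
    q=ray(n,t,.055)[:,:2]-C; print(n,np.degrees(np.arctan2(q[:,1],q[:,0])).round(1),np.linalg.norm(q,axis=1))
for n,t in [('scene',S([[168,292],[217,393],[270,248],[325,325]])),('side',D([[378,87],[473,122],[325,138],[410,167]]))]:
    c=ray(n,t,.116)[:,:2]; b=c[:2].mean(0);f=c[2:].mean(0); print(n,c.mean(0),np.degrees(np.arctan2(*(f-b)[::-1])))
    e=c[1]-c[0],c[3]-c[2];print([np.degrees(np.arctan2(v[1],v[0])) for v in e], [np.degrees(np.arctan2(v[1],v[0])) for v in (c[2]-c[0],c[3]-c[1])])
for n in['scene','side']:
    z=np.load(n+'6.npz');X=cloud(n,z['d']);m=(X[...,2]>.107)&(X[...,2]<.13)&(abs(X[...,0]-.557)<.07)&(abs(X[...,1]+.134)<.07)
    print(cv2.minAreaRect((X[m][:,:2]*1000).astype(np.float32)))
E
```

```text
scene [ 106.2 -163.5   16.5  -74.6] [0.13559719 0.13804674 0.13582156 0.13564963]
side [  18.  -166.   107.1] [0.13269405 0.13696668 0.13829688]
scene [ 0.55564651 -0.13302063] 82.5113677612506
[np.float64(-13.503687780624462), np.float64(-6.737377393355298)] [np.float64(77.71692747353465), np.float64(86.7495535612979)]
side [ 0.55906485 -0.13113414] 75.84853494850718
[np.float64(170.772458588165), np.float64(173.77462844922914)] [np.float64(80.57340304350829), np.float64(70.95283542403456)]
((557.3630981445312, -133.0659637451172), (77.08380889892578, 87.45916748046875), 81.47630310058594)
((555.9261474609375, -133.07498168945312), (84.53826141357422, 86.7138671875), 80.31800079345703)
```

```bash
python3 -m handwheel '[{"hand":-1,"dx":1,"dy":3,"dz":2,"wx":0,"wy":0,"wz":0},{"hand":-1,"dx":1,"dy":3,"dz":2,"wx":0,"wy":0,"wz":0},{"hand":-1,"dx":1,"dy":3,"dz":2,"wx":0,"wy":0,"wz":0},{"hand":-1,"dx":1,"dy":3,"dz":2,"wx":0,"wy":0,"wz":0},{"hand":-1,"dx":0,"dy":0,"dz":0,"wx":0,"wy":0,"wz":0},{"hand":-1,"dx":0,"dy":0,"dz":0,"wx":0,"wy":0,"wz":0}]'
python3 - <<'E'
from h import *
C=cal('wrist');p,d=vision.capture('wrist');cv2.imwrite('pics/w7.png',p[:,:,::-1])
X=cloud('wrist',d,C)
m=(X[...,2]>.105)&(X[...,2]<.125)&(abs(X[...,0]-.557)<.08)&(abs(X[...,1]+.134)<.08)
print(m.sum(),X[m].mean(0),cv2.minAreaRect((X[m][:,:2]*1000).astype(np.float32)))
np.savez('w7.npz',p=p,d=d,X=X)
E
```

```text
time_s: 8.15
position: [0.5621, -0.248, 0.3502]
tcp_rot: [[-0.303, 0.953, -0.001], [0.953, 0.303, -0.0], [-0.0, -0.001, -1.0]]
force: [-0.6, -0.2, -0.7]
opening: 0.005
3065 [ 0.55476199 -0.14107451  0.11610178] ((556.4161376953125, -134.59548950195312), (76.91558837890625, 84.039794921875), 81.5422134399414)
```

View pics/w7.png

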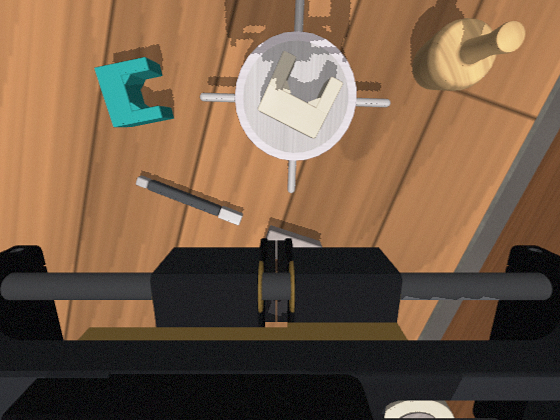

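Seen from above, the stone's top is a 77×84 mm rectangle, as expected. Its hollow axis is at 81.5° and the gauge bears 82.8°, about 6 mm off line, so it passes. It is centred 1 mm from the disc axis. I move on to the gauge arm.

```bash
python3 -m handwheel '[{"hand":-1,"dx":0.95,"dy":3.8,"dz":0,"wx":0,"wy":0,"wz":0.096},{"hand":-1,"dx":0.95,"dy":3.8,"dz":0,"wx":0,"wy":0,"wz":0.096},{"hand":-1,"dx":0.95,"dy":3.8,"dz":0,"wx":0,"wy":0,"wz":0.096},{"hand":-1,"dx":0.95,"dy":3.8,"dz":0,"wx":0,"wy":0,"wz":0.096},{"hand":-1,"dx":0.95,"dy":3.8,"dz":0,"wx":0,"wy":0,"wz":0.096},{"hand":-1,"dx":0.95,"dy":3.8,"dz":0,"wx":0,"wy":0,"wz":0.096},{"hand":-1,"dx":0.95,"dy":3.8,"dz":0,"wx":0,"wy":0,"wz":0.096},{"hand":-1,"dx":0.95,"dy":3.8,"dz":0,"wx":0,"wy":0,"wz":0.096},{"hand":-1,"dx":0.95,"dy":3.8,"dz":0,"wx":0,"wy":0,"wz":0.096},{"hand":-1,"dx":0.95,"dy":3.8,"dz":0,"wx":0,"wy":0,"wz":0.096}]'
python3 -m handwheel '[{"hand":-1,"dx":0,"dy":0,"dz":-4,"wx":0,"wy":0,"wz":0},{"hand":-1,"dx":0,"dy":0,"dz":-4,"wx":0,"wy":0,"wz":0},{"hand":-1,"dx":0,"dy":0,"dz":-4,"wx":0,"wy":0,"wz":0},{"hand":-1,"dx":0,"dy":0,"dz":-4,"wx":0,"wy":0,"wz":0},{"hand":-1,"dx":0,"dy":0,"dz":0,"wx":0,"wy":0,"wz":0},{"hand":-1,"dx":0,"dy":0,"dz":0,"wx":0,"wy":0,"wz":0}]'
python3 - <<'E'
from h import *
p,d=vision.capture('scene');cv2.imwrite('pics/s8.png',cv2.resize(p[100:310,150:420],None,fx=2.8,fy=2.8)[:,:,::-1])
G=np.array([.588,.1165]);q=None
for k,ph in enumerate(np.linspace(-17.2,-97.2,17)):
    t=np.radians(ph);u=np.array([np.cos(t),np.sin(t)]);n=np.array([-u[1],u[0]])
    x=G+.062*u+.02*n
    print(k,ph.round(1),x.round(4),((x-q)*100).round(2) if q is not None else '');q=x
E
```

```text
time_s: 9.2
position: [0.6574, 0.131, 0.3484]
tcp_rot: [[-0.955, 0.298, -0.003], [0.298, 0.955, -0.001], [0.003, -0.002, -1.0]]
force: [0.7, 0.1, -1.0]
opening: 0.002
time_s: 9.8
position: [0.6571, 0.13, 0.1893]
tcp_rot: [[-0.954, 0.301, -0.003], [0.301, 0.954, -0.0], [0.003, -0.001, -1.0]]
force: [0.1, -0.9, 1.8]
opening: 0.007
0 -17.2 [0.6531 0.1173] 
1 -22.2 [0.653  0.1116] [-0.02 -0.57]
2 -27.2 [0.6523 0.1059] [-0.07 -0.56]
3 -32.2 [0.6511 0.1004] [-0.12 -0.56]
4 -37.2 [0.6495 0.0949] [-0.16 -0.54]
5 -42.2 [0.6474 0.0897] [-0.21 -0.53]
6 -47.2 [0.6448 0.0846] [-0.26 -0.51]
7 -52.2 [0.6418 0.0798] [-0.3  -0.48]
8 -57.2 [0.6384 0.0752] [-0.34 -0.45]
9 -62.2 [0.6346 0.071 ] [-0.38 -0.42]
10 -67.2 [0.6305 0.0671] [-0.41 -0.39]
11 -72.2 [0.626  0.0636] [-0.45 -0.35]
12 -77.2 [0.6212 0.0605] [-0.48 -0.31]
13 -82.2 [0.6162 0.0578] [-0.5  -0.27]
14 -87.2 [0.611  0.0556] [-0.52 -0.22]
15 -92.2 [0.6056 0.0538] [-0.54 -0.18]
16 -97.2 [0.6001 0.0525] [-0.55 -0.13]
```

View pics/s8.png

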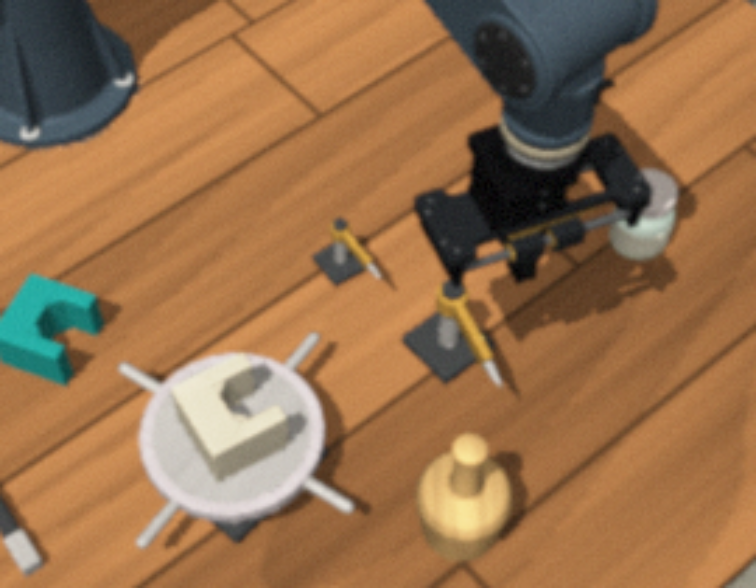

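```bash
python3 -m handwheel '[{"hand":-1,"dx":0,"dy":0,"dz":-4,"wx":0,"wy":0,"wz":0},{"hand":-1,"dx":0,"dy":0,"dz":-4,"wx":0,"wy":0,"wz":0},{"hand":-1,"dx":0,"dy":0,"dz":-3.8,"wx":0,"wy":0,"wz":0},{"hand":-1,"dx":0,"dy":0,"dz":0,"wx":0,"wy":0,"wz":0},{"hand":-1,"dx":0,"dy":0,"dz":0,"wx":0,"wy":0,"wz":0}]'
python3 -m handwheel '[{"hand":-1,"dx":-0.2,"dy":-0.6,"dz":0,"wx":0,"wy":0,"wz":0},{"hand":-1,"dx":-0.2,"dy":-0.6,"dz":0,"wx":0,"wy":0,"wz":0},{"hand":-1,"dx":-0.02,"dy":-0.57,"dz":0,"wx":0,"wy":0,"wz":-0.087},{"hand":-1,"dx":-0.07,"dy":-0.56,"dz":0,"wx":0,"wy":0,"wz":-0.087},{"hand":-1,"dx":-0.12,"dy":-0.56,"dz":0,"wx":0,"wy":0,"wz":-0.087},{"hand":-1,"dx":-0.16,"dy":-0.54,"dz":0,"wx":0,"wy":0,"wz":-0.087},{"hand":-1,"dx":0,"dy":0,"dz":0,"wx":0,"wy":0,"wz":0}]'
python3 - <<'E'
from h import *
p,d=vision.capture('side');cv2.imwrite('pics/d9.png',cv2.resize(p[100:310,150:420],None,fx=2.8,fy=2.8)[:,:,::-1])
E
```

```text
time_s: 10.35
position: [0.6592, 0.1311, 0.0747]
tcp_rot: [[-0.954, 0.299, 0.003], [0.299, 0.954, 0.0], [-0.003, 0.001, -1.0]]
force: [0.8, -0.5, 0.4]
opening: 0.004
time_s: 11.05
position: [0.6509, 0.0959, 0.0747]
tcp_rot: [[-0.794, 0.607, 0.004], [0.607, 0.794, -0.0], [-0.003, 0.002, -1.0]]
force: [0.2, 0.2, 0.8]
opening: 0.008
```

View pics/d9.png

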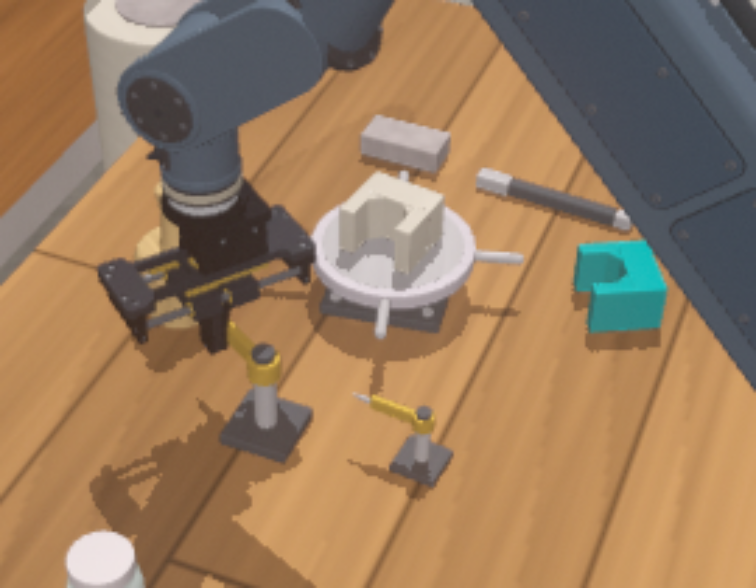

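The arm is swinging, and the mallet is behind and clear. I continue.

```bash
python3 -m handwheel '[{"hand":-1,"dx":-0.21,"dy":-0.53,"dz":0,"wx":0,"wy":0,"wz":-0.087},{"hand":-1,"dx":-0.26,"dy":-0.51,"dz":0,"wx":0,"wy":0,"wz":-0.087},{"hand":-1,"dx":-0.3,"dy":-0.48,"dz":0,"wx":0,"wy":0,"wz":-0.087},{"hand":-1,"dx":-0.34,"dy":-0.45,"dz":0,"wx":0,"wy":0,"wz":-0.087},{"hand":-1,"dx":-0.38,"dy":-0.42,"dz":0,"wx":0,"wy":0,"wz":-0.087},{"hand":-1,"dx":-0.41,"dy":-0.39,"dz":0,"wx":0,"wy":0,"wz":-0.087},{"hand":-1,"dx":-0.45,"dy":-0.35,"dz":0,"wx":0,"wy":0,"wz":-0.087},{"hand":-1,"dx":-0.48,"dy":-0.31,"dz":0,"wx":0,"wy":0,"wz":-0.087},{"hand":-1,"dx":-0.5,"dy":-0.27,"dz":0,"wx":0,"wy":0,"wz":-0.087},{"hand":-1,"dx":0,"dy":0,"dz":0,"wx":0,"wy":0,"wz":0}]'
python3 - <<'E'
from h import *
for n in['scene','side']:
    p,d=vision.capture(n)
    c=p[165:310,170:350] if n=='scene' else p[140:280,190:350]
    cv2.imwrite(f'pics/{n}10.png',cv2.resize(c,None,fx=4,fy=4,interpolation=cv2.INTER_CUBIC)[:,:,::-1])
E
```

```text
time_s: 12.1
position: [0.6169, 0.0594, 0.0737]
tcp_rot: [[-0.137, 0.991, 0.002], [0.991, 0.137, -0.0], [-0.001, 0.002, -1.0]]
force: [0.3, -1.0, 0.7]
opening: 0.005
```

View pics/scene10.png

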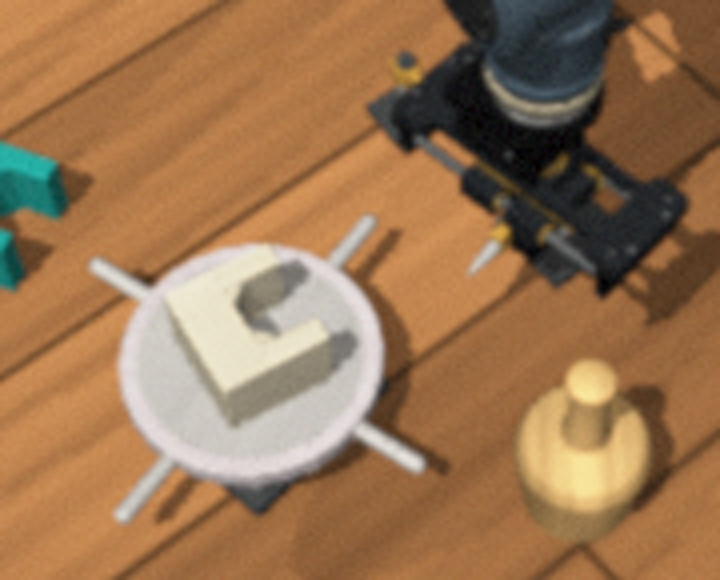

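View pics/side10.png

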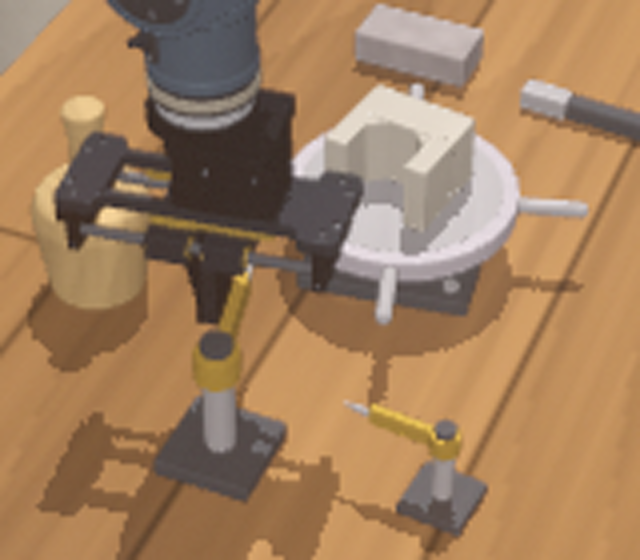

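```bash
python3 - <<'E'
from h import *
G=np.array([.588,.1165])
a=ray('scene',np.array([[470,274]])/4+[169.6,164.6],.087)[0,:2]-G
b=ray('side',np.array([[250,270]])/4+[189.6,139.6],.087)[0,:2]-G
for v in(a,b):print(v,np.hypot(*v),np.degrees(np.arctan2(v[1],v[0])))
E
```

```text
[ 0.0241679  -0.10783113] 0.11050628792119281 -77.36721867813931
[ 0.0184497  -0.09322325] 0.09503138866429084 -78.80532563299731
```

Needle is at −77.5° and the target is −97.2°, so I push another 19.5°.

```bash
python3 -m handwheel '[{"hand":-1,"dx":-0.52,"dy":-0.22,"dz":0,"wx":0,"wy":0,"wz":-0.08},{"hand":-1,"dx":-0.53,"dy":-0.18,"dz":0,"wx":0,"wy":0,"wz":-0.08},{"hand":-1,"dx":-0.54,"dy":-0.14,"dz":0,"wx":0,"wy":0,"wz":-0.08},{"hand":-1,"dx":-0.5,"dy":-0.09,"dz":0,"wx":0,"wy":0,"wz":-0.08},{"hand":-1,"dx":0,"dy":0,"dz":0,"wx":0,"wy":0,"wz":0},{"hand":-1,"dx":0,"dy":0,"dz":0,"wx":0,"wy":0,"wz":0}]'
python3 - <<'E'
from h import *
for n in['scene','side']:
    p,d=vision.capture(n)
    c=p[165:310,170:350] if n=='scene' else p[140:280,190:350]
    cv2.imwrite(f'pics/{n}11.png',cv2.resize(c,None,fx=4,fy=4,interpolation=cv2.INTER_CUBIC)[:,:,::-1])
E
```

```text
time_s: 12.8
position: [0.5955, 0.0538, 0.0726]
tcp_rot: [[0.18, 0.984, -0.0], [0.984, -0.18, 0.0], [0.0, -0.0, -1.0]]
force: [1.0, 0.1, 0.6]
opening: 0.008
```

View pics/scene11.png

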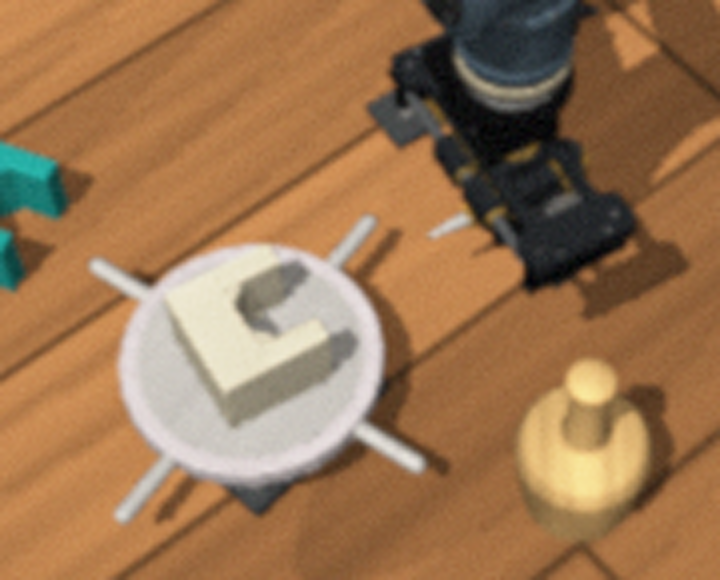

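View pics/side11.png

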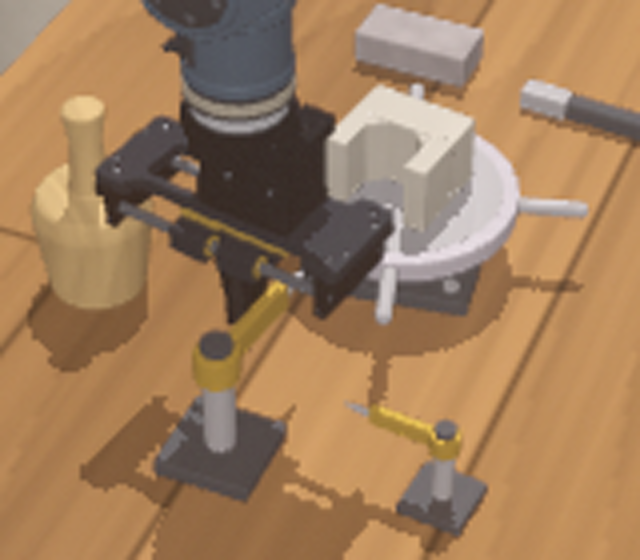

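```bash
python3 - <<'E'
from h import *
G=np.array([.588,.1165])
a=ray('scene',np.array([[431,235]])/4+[169.6,164.6],.087)[0,:2]-G
print(np.hypot(*a),np.degrees(np.arctan2(a[1],a[0])))
E
python3 -m handwheel '[{"hand":-1,"dx":0.6,"dy":0,"dz":0,"wx":0,"wy":0,"wz":0},{"hand":-1,"dx":0.8,"dy":0,"dz":0,"wx":0,"wy":0,"wz":0},{"hand":-1,"dx":0,"dy":0,"dz":2,"wx":0,"wy":0,"wz":0},{"hand":-1,"dx":0,"dy":0,"dz":4,"wx":0,"wy":0,"wz":0},{"hand":-1,"dx":0,"dy":0,"dz":4,"wx":0,"wy":0,"wz":0},{"hand":-1,"dx":0,"dy":0,"dz":4,"wx":0,"wy":0,"wz":0},{"hand":-1,"dx":0,"dy":0,"dz":4,"wx":0,"wy":0,"wz":0},{"hand":-1,"dx":0,"dy":0,"dz":4,"wx":0,"wy":0,"wz":0},{"hand":-1,"dx":0,"dy":0,"dz":4,"wx":0,"wy":0,"wz":0},{"hand":-1,"dx":0,"dy":0,"dz":0,"wx":0,"wy":0,"wz":0}]'
```

```text
0.10923629530127728 -98.63262851693753
time_s: 13.9
position: [0.6136, 0.0534, 0.3399]
tcp_rot: [[0.182, 0.983, 0.015], [0.983, -0.182, -0.001], [0.001, 0.015, -1.0]]
force: [1.0, -0.1, -0.7]
opening: 0.002
```

```bash
python3 -m handwheel '[{"hand":-1,"dx":-0.5,"dy":-4,"dz":0,"wx":0,"wy":0,"wz":0},{"hand":-1,"dx":-0.5,"dy":-4,"dz":0,"wx":0,"wy":0,"wz":0},{"hand":-1,"dx":-0.5,"dy":-4,"dz":0,"wx":0,"wy":0,"wz":0},{"hand":-1,"dx":-0.5,"dy":-4,"dz":0,"wx":0,"wy":0,"wz":0},{"hand":-1,"dx":-0.5,"dy":-4,"dz":0,"wx":0,"wy":0,"wz":0},{"hand":-1,"dx":-0.5,"dy":-4,"dz":0,"wx":0,"wy":0,"wz":0},{"hand":-1,"dx":0,"dy":0,"dz":0,"wx":0,"wy":0,"wz":0},{"hand":-1,"dx":0,"dy":0,"dz":0,"wx":0,"wy":0,"wz":0}]'
python3 - <<'E'
from h import *
C=cal('wrist');p,d=vision.capture('wrist');cv2.imwrite('pics/w12.png',p[:,:,::-1])
X=cloud('wrist',d,C)
m=(X[...,2]>.105)&(X[...,2]<.125)&(abs(X[...,0]-.557)<.08)&(abs(X[...,1]+.134)<.08)
r=cv2.minAreaRect((X[m][:,:2]*1000).astype(np.float32));print('stone',r)
h=cv2.cvtColor(p,cv2.COLOR_RGB2HSV).astype(int)
m=(h[...,0]>15)&(h[...,0]<35)&(h[...,1]>130)&(X[...,2]>.088)&(X[...,2]<.104)&(abs(X[...,0]-.58)<.1)&(abs(X[...,1]-.06)<.1)
Q=X[m];print('brass',m.sum(),Q.min(0),Q.max(0)); l=cv2.fitLine((Q[:,:2]*1000).astype(np.float32),cv2.DIST_HUBER,0,.01,.01).ravel();print(l,np.degrees(np.arctan2(l[1],l[0])))
c=np.array(r[0]);dd=c-l[2:];print('stone centre off bar line mm',dd[0]*l[1]-dd[1]*l[0])
np.savez('w12.npz',p=p,d=d,X=X)
for n in['scene','side']:
    p,d=vision.capture(n);cv2.imwrite(f'pics/{n}12.png',p[:,:,::-1])
    c=p[165:310,170:350] if n=='scene' else p[140:280,190:350]
    cv2.imwrite(f'pics/{n}12c.png',cv2.resize(c,None,fx=4,fy=4,interpolation=cv2.INTER_CUBIC)[:,:,::-1])
E
```

```text
time_s: 14.7
position: [0.5793, -0.1872, 0.3315]
tcp_rot: [[0.185, 0.983, -0.001], [0.983, -0.185, 0.001], [0.001, -0.002, -1.0]]
force: [-0.5, 0.5, -0.7]
opening: 0.002
stone ((556.22509765625, -134.4436798095703), (76.91351318359375, 84.20952606201172), 81.79683685302734)
brass 1 [0.57242028 0.03404328 0.09296086] [0.57242028 0.03404328 0.09296086]
[ 9.9910682e-01 -4.2255547e-02  5.7242029e+02  3.4043282e+01] -2.4217854
stone centre off bar line mm 169.02080955032488
```

View pics/w12.png

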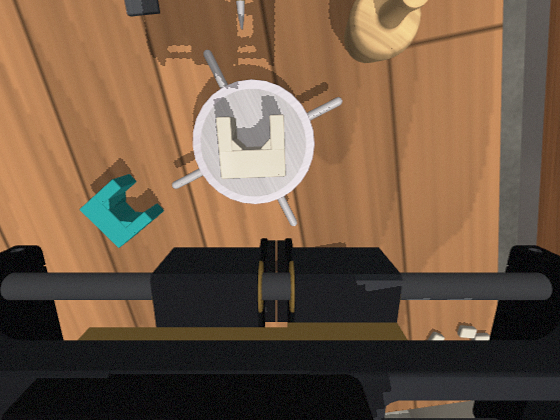

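View pics/scene12c.png

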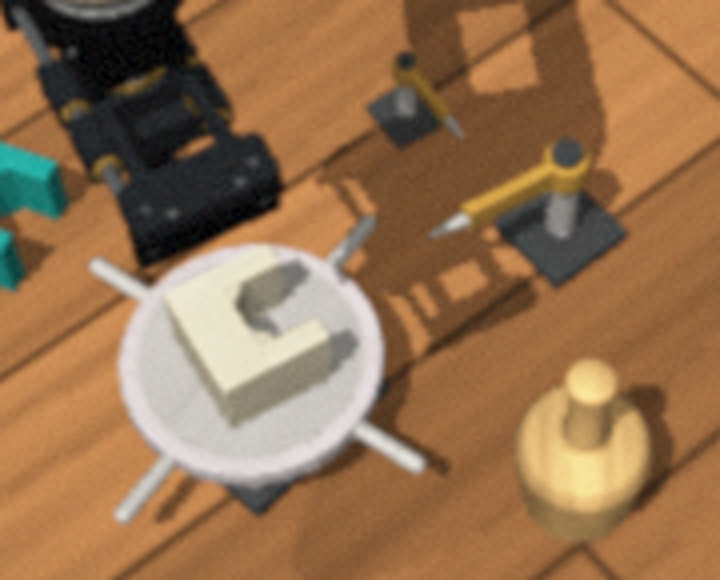

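View pics/side12.png

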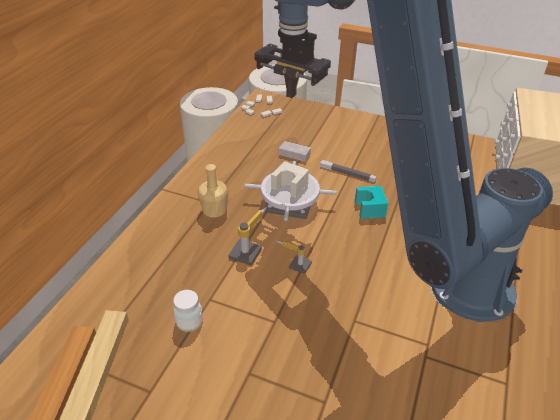

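```bash
python3 - <<'E'
from h import *
G=np.array([.588,.1165]);T=np.array([.5562,-.1344])
def rep(n,v):
    a=v-G;w=a/np.hypot(*a);print(n,np.hypot(*a).round(4),np.degrees(np.arctan2(w[1],w[0])).round(2),'off mm',1000*((T-G)[1]*w[0]-(T-G)[0]*w[1]))
rep('scene',ray('scene',np.array([[433,235]])/4+[169.6,164.6],.087)[0,:2])
rep('wrist',ray('wrist',[[240,27]],.087)[0,:2])
# side tip & post top, brass cloud from both
for n in['scene','side']:
    C=cal(n);p,d=vision.capture(n);X=cloud(n,d,C);h=cv2.cvtColor(p,cv2.COLOR_RGB2HSV).astype(int)
    m=(h[...,0]>18)&(h[...,0]<32)&(h[...,1]>150)&(X[...,2]>.092)&(X[...,2]<.102)&(abs(X[...,0]-.58)<.1)&(abs(X[...,1]-.05)<.045)
    Q=X[m];l=cv2.fitLine((Q[:,:2]*1000).astype(np.float32),cv2.DIST_HUBER,0,.01,.01).ravel();print(n,len(Q),np.degrees(np.arctan2(l[1],l[0])),Q.mean(0)); rep(n+' bar',Q.mean(0)[:2])
g=G-T;a=np.radians(81.7);print('gauge in stone frame',g@[np.cos(a),np.sin(a)],g@[-np.sin(a),np.cos(a)])
s=bot.read_state();print(s['time_s'],s['force'],np.abs(s['qvel']).max())
E
```

```text
scene 0.1081 -98.26 off mm 4.573258246010327
wrist 0.1084 -99.37 off mm 9.478011821574373
scene 73 78.42318 [0.58277774 0.06406416 0.09769269]
scene bar 0.0527 -95.69 off mm -6.778501799769407
side 66 83.393936 [0.57920708 0.06748702 0.09689267]
side bar 0.0498 -100.17 off mm 13.003808953791676
gauge in stone frame 0.2528625476692354 0.004752050738750992
14.95 [-0.50206721 -0.15578178 -0.12264412] 0.11671035594137223
```

The needle reads about −98.3°, within tolerance, but the readings scatter. I look once from above the gauge to settle it.

```bash
python3 -m handwheel '[{"hand":-1,"dx":0,"dy":4,"dz":0,"wx":0,"wy":0,"wz":0},{"hand":-1,"dx":0,"dy":4,"dz":0,"wx":0,"wy":0,"wz":0},{"hand":-1,"dx":0,"dy":4,"dz":0,"wx":0,"wy":0,"wz":0},{"hand":-1,"dx":0,"dy":0,"dz":0,"wx":0,"wy":0,"wz":0},{"hand":-1,"dx":0,"dy":0,"dz":0,"wx":0,"wy":0,"wz":0},{"hand":-1,"dx":0,"dy":0,"dz":0,"wx":0,"wy":0,"wz":0}]'
python3 - <<'E'
from h import *
C=cal('wrist');p,d=vision.capture('wrist');cv2.imwrite('pics/w13.png',p[:,:,::-1]);np.savez('w13.npz',p=p,d=d,c=C[0],R=C[1],t=C[2])
E
```

```text
time_s: 15.55
position: [0.5797, -0.0665, 0.3327]
tcp_rot: [[0.182, 0.983, 0.0], [0.983, -0.182, -0.001], [-0.001, 0.001, -1.0]]
force: [0.2, 0.8, -0.3]
opening: 0.006
```

View pics/w13.png

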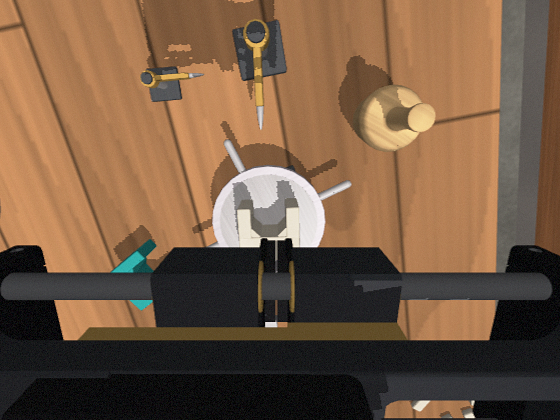

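```bash
python3 - <<'E'
from h import *
z=np.load('w13.npz',allow_pickle=True);C=(z['c'].item(),z['R'],z['t'])
p=z['p'];cv2.imwrite('pics/w13c.png',cv2.resize(p[5:145,215:315],None,fx=4,fy=4)[:,:,::-1])
g=ray('w',[[257,33]],.106,C)[0,:2];t=ray('w',[[261,128.5]],.087,C)[0,:2];a=t-g
T=np.array([.5562,-.1344]);w=a/np.hypot(*a);print(g,t,np.hypot(*a),np.degrees(np.arctan2(w[1],w[0])),'off',(T-g)[1]*w[0]-(T-g)[0]*w[1])
gg=g-T;b=np.radians(81.7);print('gauge in stone',gg@[np.cos(b),np.sin(b)],gg@[-np.sin(b),np.cos(b)])
E
```

```text
[0.59017933 0.11256233] [0.57261908 0.0055538 ] 0.10843979115569044 -99.319256521763 off 0.00646111320996666
gauge in stone 0.24928072686988206 0.0020271177131541973
```

View pics/w13c.png

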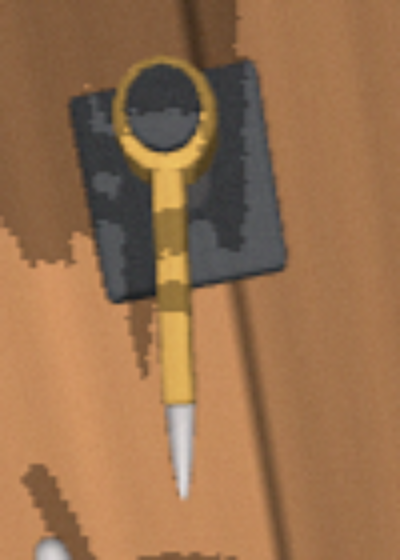

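From above, the needle line passes about 6 mm from the stone's middle (limit 18). The gauge axis is about 2–5 mm off the stone's +x line (limit 25). Nothing is being touched, so I hand in.

```bash
python3 -c "
from rig import hand_in,bot
print(hand_in())"
```

```text
the job is handed in; nothing more can be done
None
```

I pushed one turntable spoke with the shut fingertips and turned the disc about 71° counter-clockwise, so the stone's hollow side faces the large gauge. I then pushed the gauge's brass arm round clockwise from about −17° to about −98…−99°, so the needle points at the stone. The job was handed in after about 15.6 s, with the robot clear of everything; `hand_in()` gave no verdict.

| Last check | Measured | Limit |
|---|---|---|
| Gauge axis off the stone's +x line | 2–5 mm | 25 mm |
| Gauge axis ahead of the stone | 0.25 m | above 0.1 m |
| Stone's middle off the needle line | 5–9 mm, from needle tip and post | 18 mm |
| Stone's middle from the disc's centre | about 1 mm | 20 mm |

- **Disagreements:** averaging the visible brass of the bar gave needle offsets of −7 mm (scene camera) and +13 mm (side camera). I put this down to each camera seeing only one side of the bar, and both are still within the limit. The stone's corners in the side view read its angle as about 76°. The wrist view, whose outline matched the stone's size, gave 81.7°, and I used that.
- **Failed steps:** my first two move calls were refused because rows need all seven keys; nothing moved. An automatic brass line fit in one wrist picture found only one pixel, so I took a closer picture instead.
- **Bystanders:** the mallet, jar, chisel and rubbing block, and also the turquoise block and small gauge, looked unmoved in the last pictures. I checked them by eye and did not re-measure them.

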